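# Draw the ice maker's filter tray out with the pull hook

## Robot

A 6-joint arm with a two-finger parallel gripper is mounted at the origin on a cart in front of the work surface, level with it; the furniture and walls round the work are solid. World frame = base frame: x ahead of the robot, y to its left, z up, the work surface at z = 0. Lengths are in mm, angles in degrees, forces in N, time in s.
With the tool pointing down it reaches from about 150 to 775 mm from the base axis. Payload 6.1 kg.
Tool frame: the origin (TCP) lies on the centre line of the jaws, within the pads' length; the fingertips stand manip.tcp_to_tips ahead of it and the grasp point (between the pads) lies 2 mm behind it (manip.tcp_to_tips is the distance from the TCP to the fingertips, in mm); z points along the fingers, y is the line along which they close (so a half turn about z gives the same grasp; the last joint's range is limited). The gripper opens to 85 mm and grips with 20 to 120 N. Pads are 22 mm wide; open, the fingers measure 114 mm over their backs; the gripper's body (76 mm by 85 mm) begins 54 mm behind the grasp point. The pads swing forward as they close: fully open they stand 13 mm farther back than shut.
Start: joints at [-72.135, 7.208, -2.269, 80.523, 0, 90], TCP at [161.049, -499.671, 248.295] pointing down, gripper open.
Joint ranges: [-155.77, 155.77], [-54.66, 111.73], [-72.52, 77.12], [-102.08, 115.82], [-83.92, 84.16], [-180, 180]. Speed limits (degrees/s): [136.94, 136.94, 172.46, 180, 180, 180].

## Interface

Orientations are given as [roll, pitch, yaw] about the fixed x, y, z axes, in that order (R = Rz(yaw) Ry(pitch) Rx(roll)).
In Python, from bench import manip gives the robot as it stands. The module is installed in compiled form; this text tells all that it offers.
- The arm moves only by the tool arm_command, never from a script. Its argument "series" is a list of rows, each an object of numbers: "tx", "ty", "tz": the shift along the tool's x, y, z in mm; "ax", "ay", "az": the turn, a rotation vector about the tool's x, y, z in rad; "hand": the opening in per cent of the stroke, from 0 (shut) to 100 (fully open). In form: [{"tx": .., "ty": .., "tz": .., "ax": .., "ay": .., "az": .., "hand": ..}, ...]. A call has 1 to 8 rows; each row is the pose to reach, as a shift and turn from the pose commanded when the call began, along the tool's axes at that moment; what a row does not reach only later rows make up. A row lasts 1/10 s, in which the tool goes at most 50 mm and 8.59 degrees, less where a joint would pass 70% of its speed; a pose out of reach is approached as far as the arm can. A call with a gripper value outside its range is refused whole. The fingers move at their own pace and stop on an object; "force" is the grip in N (left out, the last holds). Time passes only in rows, so rows that repeat a pose let the fingers close. It gives the time, the measured TCP pose, the force, the opening and the grip force at its end, in the units of the state.
- manip.read_state(): the state, without advancing time (a new reading comes with each control period).
- manip.get_image(name): name is "scene" or "top" or "wrist"; returns a dict with "pixels" (480x640x3 uint8, red, green, blue), "fov_y" (degrees; the focal length in pixels is half the picture's height over the tangent of half this angle, whatever the lens; pixels are square), "cx", "cy" (the principal point, pixels), "rvec" (rotation vector, rad) and "tvec" (3), from world to camera coordinates, as OpenCV has them. Camera axes: x right, y down, z forward; pixel columns grow to the right and rows downward; lengths in mm; the calibration is good to about 2 mm. A picture is of the moment at which its call begins. There is no depth.
- manip.finish_job(): hands the job in; it is judged then, once.
Trained networks look in the newest picture that a camera, given by its name, has taken for a name from the list of things; names that differ only in an ending like _2 or _b are one class to them, and where a whole thing is asked for, a point or a joint stands for the part that bears it (a point fixed in the world has none). Each returns a list of dicts, best first, with "p" (0 to 1); they miss things now and then, are a little off and sometimes report something else, mostly with a low value. They report only what shows in the picture. A call takes as long as a camera call. They do not tell look-alikes from the thing itself.
- manip.boxes_of(camera, target): "bbox" ([left, top, right, bottom] in pixels, round what is visible of it).
- manip.trace(camera, target): "pixels" (480x640 bool, what is visible of it) and "bbox" ([left, top, right, bottom] in pixels, round what is visible of it).
- manip.spot_point(camera, target): "point" ([row, column] in pixels: a listed point, or the origin of a listed thing).
The state is a dict: "time": time; "joint_positions": joint angles; "joint_velocities": joint speeds; "tau": joint torques, N m; "tcp_pos": TCP position; "tool_rot": TCP orientation; "wrist_force": force on the tool from outside, world axes, zero at the start; "ft_torque": the same for the moment, N m; "opening": finger opening in mm; "gripper_force": force on a finger pad.
Only numpy, scipy, OpenCV 4.12 (cv2) and the standard library are available. Lean on these libraries where they do the work, as an engineer would, in place of code of your own. Each camera call takes 0.05 s, during which the arm holds its last target. There are 200 camera calls.

## Task

The ice maker's dust filter is due for cleaning: take the pull hook from its cradle, drop its tip into the hole in the filter tray's blue tab and draw the tray out until it clicks and comes up firm against its stop. Pull gently, and leave the drawing to the hook: the gripper must not touch the tray. Then unhook and lay the hook back in its cradle as you found it, leaving the tray clicked fully out and the jigger and the glass undisturbed.

Things in the scene. Friction and masses are not known exactly. Their poses are not given: they have to be found in the camera images.
- ice_maker: Fixed countertop ice maker, steel over a black plinth, 260 wide (y), 215 deep, 335 mm high. Origin on the worktop under the middle of its front face; x points into the machine, z up; the tray draws out along its -x from a slot in the plinth, 20 to 30 mm above the worktop.
- filter_tray: Loose light-grey filter frame (0.2 to 0.33 kg) in the slot, at first fully in: 180 long, 8 mm thick; fascia 158 wide, 6 thick, 15 to 41 mm above the worktop. Origin: middle of the fascia's back face, level with the frame's underside, 20 mm above the worktop; axes as the ice maker's. Friction 3 to 7 N, side play 1.5 mm. Its light tab bears at most 30 N from the hook.
- tab_hole (a point): Middle of the round hole at the top face of the tray's blue tab, 28 mm above the worktop. The tab is level, 8 mm thick, 50 mm wide, and reaches from 5 to 37 mm in front of the fascia's back face; the hole goes right through, is 15 mm in diameter with a 1.5 mm chamfer, and lies at (-21, 0, 8) mm in the filter_tray frame. 20 mm free below the tab.
- detent (a joint): Lift of a hidden spring roller on the tray, m: about 0.0015 while the tray slides, 0 once it has clicked into a groove, just as the tray meets its hard stop. A hidden limiter sets this stop anywhere from 50 to 85 mm out, different on each machine, so feel for it: a slight dip in the pull, then a hard rise. 10 N or more, held there a moment, shows that it is firm.
- pull_hook: Loose hook tool, 0.12 kg. Origin in the middle of its square wooden handle, 110 mm long (x), 22 wide and 22 mm high with flat sides; to +x a steel rod 8 mm thick runs level and bends straight down 120 mm from the origin. At first it lies level in the cradle, tip end down, x along the cradle's x, origin 45 mm above the worktop. Grip the handle across its middle, from above.
- hook_tip (a point): Lowest point of the hook's rounded 8 mm tip, at (120, 0, -26) mm in the pull_hook frame; the leg below the rod's underside is 22 mm long.
- cradle: Fixed dark wooden cradle: base 130 x 60 x 6 mm with two forks 82 mm apart along x, each 8 mm thick; the slots are 28 mm wide, their floors 34 mm and their flared tops 68 mm above the worktop. Origin under its middle on the worktop, x along the hook. The hook lies with its origin 45 mm above this origin, its tip at the +x end.
- jigger: Loose steel double-cone measure, 43 mm across, 84 mm high, standing; origin under its middle. Leave it alone.
- rocks_glass: Loose drinking glass, 80 mm across, 92 mm high, standing right of the ice maker; origin under its middle. Leave it alone.
Not all that is in view belongs to the job. There is more than one size of the pull_hook; the job needs the larger. Leave any purple look-alike of the cradle alone.

How it is judged (in metres and radians):
On the way, in this order (a step that is already met when the one before it is completed fails the run):
1. the hook's tip is down through the hole in the tab (horizontal distance between hook_tip and tab_hole below 0.006 m and z of hook_tip in the frame of tab_hole below -0.008 m), for 0.1 s.
2. the tray has clicked fully out and the hook holds it firm against its stop (value of joint detent below 0.0008 m and x of filter_tray in the frame of ice_maker below -0.045 m and contact force between pull_hook and filter_tray above 10 N), for 0.1 s.
At the end, for the whole second after the job is handed in: The tray is still clicked fully out (roller in its groove, over 45 mm out) and the hook lies at rest in the cradle: origin within 12 mm of the cradle's in plan and under 48 mm above it, in line with it to 0.12 rad, tip at the cradle's +x end (value of joint detent below 0.0008 m and x of filter_tray in the frame of ice_maker below -0.045 m and linear speed of each of filter_tray, pull_hook below 0.02 m/s and horizontal distance between pull_hook and cradle below 0.012 m and z of pull_hook in the frame of cradle below 0.048 m and angle between the x axis of pull_hook and the x axis of cradle, either way round below 0.12 rad and x of hook_tip in the frame of cradle above 0 m); the robot touches nothing.
It fails at once if the hook loads the tray with more than 30 N (contact force between pull_hook and filter_tray above 30 N).
It fails at once if the gripper touches the tray (contact force between any of the fingers, the arm and filter_tray above 0.5 N).
It fails at once if the jigger or the glass is moved by over 15 mm (distance of any of jigger, rocks_glass from where it was at the start of the episode above 0.015 m).
It also fails if it takes over 72 s, if anything falls off the work surface, if the arm or the gripper's body presses on something with over 40 N, if the wrist force passes 120 N, or if a joint passes its speed limit or range.

## Working session

There is one attempt and no reset: what is moved stays moved. The work goes in short steps, Python scripts to look and compute and a tool call to move; the robot and the scene stay as the last step left them, time stands still between calls to the robot, and variables do not carry over. Pictures are saved under pics/ and viewed, at most 11 in all, crops included, and the job is handed in when it is done.

Besides the shell and the picture viewer there is one more tool, called after "Emit:" as name(argument=value, ...) on one line, values as JSON. arm_command: Moves the arm, as the interface text tells. Its arguments: {"type":"object","properties":{"series":{"type":"array"},"force":{"type":"number"}},"required":["series"]}

```bash
mkdir -p pics; cat > h.py <<'E'
import numpy as np, cv2
from bench import manip
def cam(n):
    im=manip.get_image(n); f=240/np.tan(np.radians(im['fov_y'])/2)
    K=np.array([[f,0,im['cx']],[0,f,im['cy']],[0,0,1.]])
    R=cv2.Rodrigues(np.array(im['rvec'],float))[0]; t=np.array(im['tvec'],float).ravel()
    return im['pixels'],K,R,t
def ray(c,u,v,z):
    _,K,R,t=c; d=R.T@np.linalg.solve(K,[u,v,1.]); o=-R.T@t
    return o+d*(z-o[2])/d[2]
def proj(c,p):
    _,K,R,t=c; q=K@(R@np.array(p,float)+t); return q[:2]/q[2]
def save(c,n,crop=None,s=1):
    im=c[0][:,:,::-1]
    if crop: l,t,r,b=crop; im=im[t:b,l:r]
    cv2.imwrite('pics/'+n,cv2.resize(im,None,fx=s,fy=s,interpolation=cv2.INTER_CUBIC))
E
python3 - <<'E'
from h import *
print(manip.tcp_to_tips, manip.read_state())
for n in ('scene','top'):
    c=cam(n); save(c,n+'1.png')
    print(n,'campos',(-c[2].T@c[3]).round())
    for t,z in (('ice_maker',0),('tab_hole',28),('pull_hook',45),('hook_tip',19),('cradle',0),('jigger',0),('rocks_glass',0)):
        for d in manip.spot_point(n,t)[:4]:
            r,k=d['point']; print(t,round(d['p'],2),[round(k),round(r)],ray(c,k,r,z).round(1))
E
```

```text
17.0 {'time': 0.0, 'joint_positions': array([-7.21337341e+01,  7.24132881e+00, -2.32684111e+00,  8.05239041e+01,
       -1.82597258e-03,  9.00013414e+01]), 'joint_velocities': array([-0.11121057,  0.03290974,  0.10652969, -0.03399702,  0.11065241,
        0.09764136]), 'tau': array([-1.63068889e-03, -4.35916901e+01,  3.52924025e+01,  1.73962105e-02,
       -2.23836091e-04, -7.94274854e-06]), 'tcp_pos': array([ 160.94150351, -499.31831239,  247.52442854]), 'tool_rot': array([-1.79907926e+02,  1.82812586e-03,  1.78649274e+01]), 'wrist_force': array([-0.28965568, -0.3936152 , -0.18523078]), 'ft_torque': array([0.00154167, 0.02932839, 0.06187099]), 'gripper_force': 0.0, 'opening': 85.54202421750857}
scene campos [-463.  646.  818.]
ice_maker 0.66 [339, 216] [ 672.6 -240.9    0. ]
ice_maker 0.59 [340, 213] [ 686.6 -257.9    0. ]
tab_hole 0.96 [347, 215] [ 626.2 -234.7   28. ]
pull_hook 0.87 [335, 274] [394.6 -12.4  45. ]
pull_hook 0.73 [266, 286] [454.5 142.8  45. ]
hook_tip 0.78 [218, 286] [552.4 220.   19. ]
hook_tip 0.59 [296, 280] [460.8  56.4  19. ]
hook_tip 0.4 [266, 302] [431.3 159.5  19. ]
cradle 0.7 [198, 331] [455.6 323.4   0. ]
cradle 0.66 [265, 305] [445.  156.7   0. ]
jigger 0.92 [268, 258] [607.6  47.2   0. ]
top campos [ 387.  -64. 1428.]
ice_maker 0.56 [394, 209] [ 658.1 -241.7    0. ]
tab_hole 0.76 [393, 213] [ 641.5 -236.9   28. ]
pull_hook 0.76 [232, 296] [446.7 150.1  45. ]
pull_hook 0.65 [312, 298] [440.7 -38.9  45. ]
hook_tip 0.77 [207, 255] [548.9 215.5  19. ]
hook_tip 0.58 [276, 288] [467.6  47.8  19. ]
cradle 0.65 [235, 298] [445.4 149.7   0. ]
cradle 0.64 [161, 297] [449.3 328.5   0. ]
jigger 0.58 [275, 234] [600.9  52.4   0. ]
rocks_glass 0.96 [462, 233] [ 594.5 -407.3    0. ]
```

View pics/top1.png

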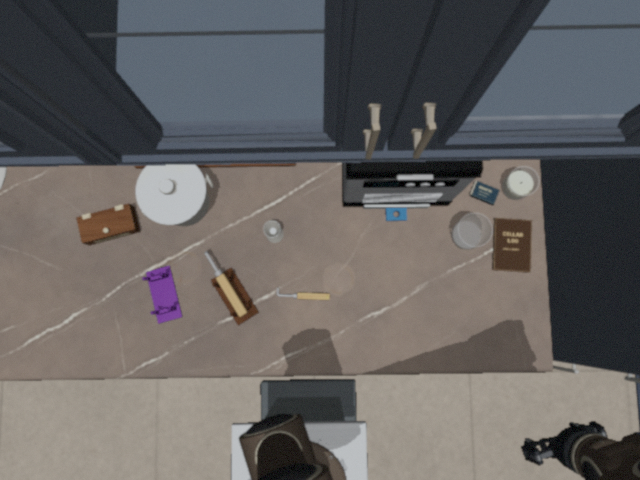

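View pics/scene1.png

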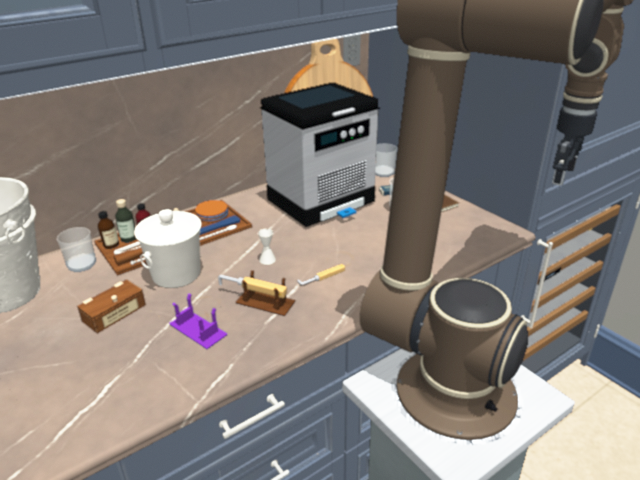

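The top view shows two hooks. One lies in the brown cradle, handle at (232,296) and tip at (207,255). A small one lies loose on the worktop at (312,296). The purple look-alike cradle is at (161,297) and the blue tab at (395,214). The hook in the brown cradle is the larger (about 121 mm from origin to tip, as described). I'll confirm it in one crop and measure the axes.

```bash
python3 - <<'E'
from h import *
c=cam('top'); save(c,'crop1.png',(190,235,350,335),5)
for t,z in (('pull_hook',50),('cradle',20),('filter_tray',30),('ice_maker',335)):
    for d in manip.trace('top',t)[:2]:
        m=d['pixels'].astype(np.uint8); (x,y),(w,h),a=cv2.minAreaRect(np.argwhere(m)[:,::-1].astype(np.float32))
        box=cv2.boxPoints(((x,y),(w,h),a)); P=np.array([ray(c,*p,z)[:2] for p in box])
        print(t,round(d['p'],2),(round(x),round(y)),ray(c,x,y,z).round(1),P.round().tolist())
E
```

```text
pull_hook 0.97 (225, 283) [478.8 166.6  50. ] [[548.0, 222.0], [560.0, 200.0], [411.0, 112.0], [398.0, 134.0]]
pull_hook 0.87 (306, 296) [444.7 -24.   50. ] [[453.0, 30.0], [451.0, -78.0], [437.0, -78.0], [439.0, 30.0]]
cradle 0.81 (162, 295) [454.8 322.1  20. ] [[510.0, 372.0], [525.0, 304.0], [400.0, 272.0], [385.0, 340.0]]
cradle 0.68 (235, 296) [449.2 146.9  20. ] [[488.0, 209.0], [521.0, 154.0], [410.0, 86.0], [378.0, 140.0]]
filter_tray 0.83 (396, 212) [ 644.4 -242.6   30. ] [[665.0, -165.0], [663.0, -322.0], [623.0, -320.0], [626.0, -164.0]]
ice_maker 0.94 (412, 183) [ 643.  -236.9  335. ] [[687.0, -104.0], [685.0, -372.0], [600.0, -369.0], [601.0, -103.0]]
```

View pics/crop1.png

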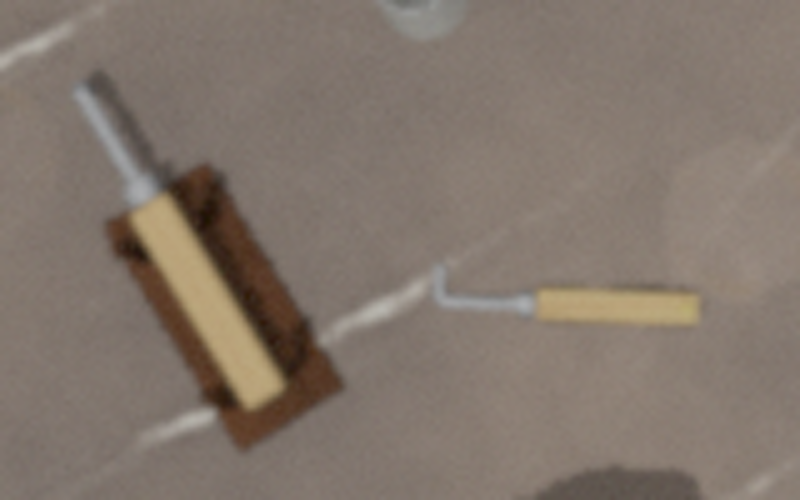

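Confirmed: the hook in the brown cradle is the larger one, with its leg down and its axis at about 31°. The loose hook at right is smaller and lies on its side. I'm moving over the larger hook now.

Emit:
arm_command(series=[{"tx": 236, "ty": -265}, {"tx": 236, "ty": -265}, {"tx": 236, "ty": -265}, {"tx": 236, "ty": -265}, {"tx": 236, "ty": -265}, {"tx": 236, "ty": -265}, {"tx": 236, "ty": -265}, {"tx": 236, "ty": -265}])

```text
validation failed for argument at $.se...
```

Emit:
arm_command(series=[{"tx": 236, "ty": -265, "az": -0.23}, {"tx": 236, "ty": -265, "az": -0.23}, {"tx": 236, "ty": -265, "az": -0.23}, {"tx": 236, "ty": -265, "az": -0.23}, {"tx": 236, "ty": -265, "az": -0.23}, {"tx": 236, "ty": -265, "az": -0.23}, {"tx": 236, "ty": -265, "az": -0.23}, {"tx": 236, "ty": -265, "az": -0.23}])

```text
validation failed for argument at $.se...
```

```bash
cat >> h.py <<'E'
def st():
    s=manip.read_state(); print('t',round(s['time'],2),'tcp',s['tcp_pos'].round(1),'rot',s['tool_rot'].round(2),'F',s['wrist_force'].round(1),'open',round(s['opening'],1),'g',round(s['gripper_force'],1)); return s
E
python3 - <<'E'
from h import *
st(); c=cam('wrist'); save(c,'w1.png'); print('cam',(-c[2].T@c[3]).round())
for t,z in (('pull_hook',45),('hook_tip',19),('cradle',0)):
    for d in manip.spot_point('wrist',t)[:3]:
        r,k=d['point']; print(t,round(d['p'],2),[round(k),round(r)],ray(c,k,r,z).round(1))
for t,z in (('pull_hook',50),('cradle',34)):
    for d in manip.trace('wrist',t)[:2]:
        m=d['pixels'].astype(np.uint8); q=cv2.minAreaRect(np.argwhere(m)[:,::-1].astype(np.float32))
        P=np.array([ray(c,*p,z)[:2] for p in cv2.boxPoints(q)])
        print(t,round(d['p'],2),P.mean(0).round(1),P.round().tolist())
E
```

```text
t 1.05 tcp [ 161.1 -499.7  248.3] rot [180.     0.    17.87] F [-0.8  0.3 -0.7] open 85.4 g 0.0
cam [ 234. -477.  374.]
```

View pics/w1.png

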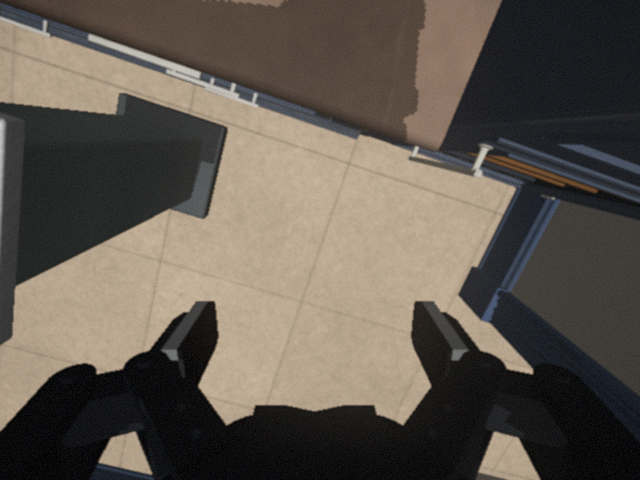

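The move was refused, probably because every row needs all its fields. The wrist picture shows only the floor, with the fingers at the bottom and tool +x pointing up.

Emit:
arm_command(series=[{"tx": 236, "ty": -265, "tz": 0, "ax": 0, "ay": 0, "az": 0, "hand": 100}, {"tx": 236, "ty": -265, "tz": 0, "ax": 0, "ay": 0, "az": 0, "hand": 100}, {"tx": 236, "ty": -265, "tz": 0, "ax": 0, "ay": 0, "az": 0, "hand": 100}, {"tx": 236, "ty": -265, "tz": 0, "ax": 0, "ay": 0, "az": 0, "hand": 100}, {"tx": 236, "ty": -265, "tz": 0, "ax": 0, "ay": 0, "az": 0, "hand": 100}, {"tx": 236, "ty": -265, "tz": 0, "ax": 0, "ay": 0, "az": 0, "hand": 100}, {"tx": 236, "ty": -265, "tz": 0, "ax": 0, "ay": 0, "az": 0, "hand": 100}, {"tx": 236, "ty": -265, "tz": 0, "ax": 0, "ay": 0, "az": 0, "hand": 100}])

```text
time: 2.15
tcp_pos: [305.7, -170.7, 248.7]
tool_rot: [-180.0, -0.1, 18.4]
wrist_force: [-0.2, -1.0, 0.9]
opening: 85.4
gripper_force: 0.0
```

Emit:
arm_command(series=[{"tx": 236, "ty": -265, "tz": 0, "ax": 0, "ay": 0, "az": -0.1, "hand": 100}, {"tx": 236, "ty": -265, "tz": 0, "ax": 0, "ay": 0, "az": -0.23, "hand": 100}, {"tx": 236, "ty": -265, "tz": 0, "ax": 0, "ay": 0, "az": -0.23, "hand": 100}, {"tx": 236, "ty": -265, "tz": 0, "ax": 0, "ay": 0, "az": -0.23, "hand": 100}, {"tx": 236, "ty": -265, "tz": 0, "ax": 0, "ay": 0, "az": -0.23, "hand": 100}, {"tx": 236, "ty": -265, "tz": 0, "ax": 0, "ay": 0, "az": -0.23, "hand": 100}, {"tx": 236, "ty": -265, "tz": 0, "ax": 0, "ay": 0, "az": -0.23, "hand": 100}, {"tx": 236, "ty": -265, "tz": 0, "ax": 0, "ay": 0, "az": -0.23, "hand": 100}])

```text
time: 2.95
tcp_pos: [449.6, 153.4, 247.3]
tool_rot: [-180.0, -0.0, 31.3]
wrist_force: [-0.9, 0.8, -0.1]
opening: 85.3
gripper_force: 0.0
```

```bash
cat > look.py <<'E'
from h import *
import sys
s=st(); c=cam('wrist'); save(c,sys.argv[1]); print('cam',(-c[2].T@c[3]).round())
for a in sys.argv[2:]:
    t,z=a.split(':')
    for d in manip.spot_point('wrist',t)[:2]:
        r,k=d['point']; print(t,round(d['p'],2),[round(k),round(r)],ray(c,k,r,float(z)).round(1))
    if t in('hook_tip','tab_hole'): continue
    for d in manip.trace('wrist',t)[:2]:
        m=d['pixels'].astype(np.uint8); q=cv2.minAreaRect(np.argwhere(m)[:,::-1].astype(np.float32))
        P=np.array([ray(c,*p,float(z))[:2] for p in cv2.boxPoints(q)])
        e=max((P[1]-P[0],P[2]-P[1]),key=np.linalg.norm); print(' trace',round(d['p'],2),P.mean(0).round(1),'ang',np.degrees(np.arctan2(e[1],e[0])).round(1),P.round().tolist())
E
python3 look.py w2.png pull_hook:56 hook_tip:19 cradle:6
```

```text
t 2.95 tcp [449.6 153.4 247.3] rot [-1.7995e+02 -1.0000e-02  3.1300e+01] F [-0.9  0.8 -0.1] open 85.3 g 0.0
cam [515. 192. 373.]
pull_hook 0.95 [451, 290] [457.2  -9.2  56. ]
pull_hook 0.84 [317, 216] [452.2 150.6  56. ]
 trace 0.81 [481.1 169. ] ang -148.1 [[550.0, 223.0], [561.0, 206.0], [413.0, 114.0], [401.0, 134.0]]
 trace 0.81 [458.6   9.7] ang -97.5 [[457.0, 68.0], [476.0, 67.0], [461.0, -48.0], [440.0, -48.0]]
hook_tip 0.74 [314, 86] [554.1 215.9  19. ]
hook_tip 0.7 [406, 242] [470.6  46.3  19. ]
cradle 0.74 [180, 118] [458.  319.1   6. ]
cradle 0.61 [315, 207] [450.5 151.6   6. ]
 trace 0.92 [450.4 149.9] ang -147.2 [[492.0, 211.0], [523.0, 159.0], [410.0, 86.0], [376.0, 144.0]]
 trace 0.61 [454.1 335.3] ang 10.4 [[371.0, 366.0], [504.0, 391.0], [536.0, 309.0], [405.0, 275.0]]
```

View pics/w2.png

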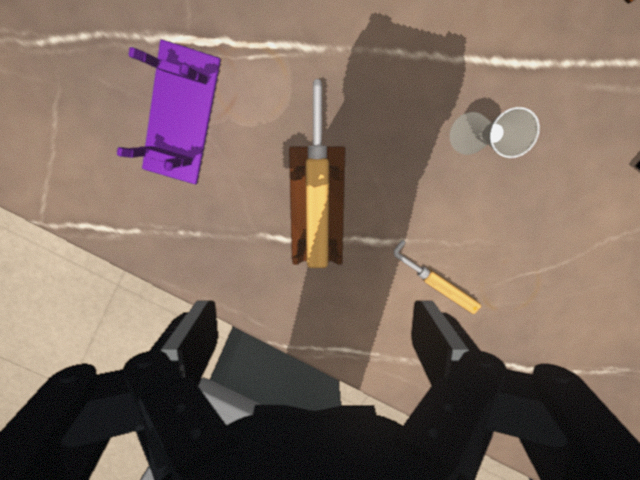

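The wrist view shows the larger hook in line with the jaws: handle at (317,212), tip at (318,82), brown cradle centred at (317,205). The small hook is at (440,278) and the purple cradle at (182,112), both clear. Going down to grasp.

Emit:
arm_command(series=[{"tx": 4, "ty": 0.5, "tz": 50, "ax": 0, "ay": 0, "az": 0, "hand": 100}, {"tx": 4, "ty": 0.5, "tz": 95, "ax": 0, "ay": 0, "az": 0, "hand": 100}, {"tx": 4, "ty": 0.5, "tz": 135, "ax": 0, "ay": 0, "az": 0, "hand": 100}, {"tx": 4, "ty": 0.5, "tz": 170, "ax": 0, "ay": 0, "az": 0, "hand": 100}, {"tx": 4, "ty": 0.5, "tz": 190, "ax": 0, "ay": 0, "az": 0, "hand": 100}, {"tx": 4, "ty": 0.5, "tz": 202, "ax": 0, "ay": 0, "az": 0, "hand": 100}, {"tx": 4, "ty": 0.5, "tz": 205, "ax": 0, "ay": 0, "az": 0, "hand": 100}, {"tx": 4, "ty": 0.5, "tz": 205, "ax": 0, "ay": 0, "az": 0, "hand": 100}])

```text
time: 4.05
tcp_pos: [451.8, 150.8, 44.0]
tool_rot: [180.0, -0.0, 31.0]
wrist_force: [0.5, -0.3, -0.5]
opening: 85.5
gripper_force: 0.0
```

Emit:
arm_command(series=[{"tx": 0, "ty": 0, "tz": 0, "ax": 0, "ay": 0, "az": 0, "hand": 40}, {"tx": 0, "ty": 0, "tz": 0, "ax": 0, "ay": 0, "az": 0, "hand": 20}, {"tx": 0, "ty": 0, "tz": 0, "ax": 0, "ay": 0, "az": 0, "hand": 20}, {"tx": 0, "ty": 0, "tz": 0, "ax": 0, "ay": 0, "az": 0, "hand": 0}, {"tx": 0, "ty": 0, "tz": 0, "ax": 0, "ay": 0, "az": 0, "hand": 0}, {"tx": 0, "ty": 0, "tz": 0, "ax": 0, "ay": 0, "az": 0, "hand": 0}], force=60)

```text
time: 4.65
tcp_pos: [451.7, 151.4, 43.8]
tool_rot: [180.0, -0.1, 31.1]
wrist_force: [-0.7, 0.1, 4.6]
opening: 21.1
gripper_force: 59.1
```

Gripped at 21 mm. Lifting clear of the forks and turning to the tray's direction.

Emit:
arm_command(series=[{"tx": 0, "ty": 0, "tz": -30, "ax": 0, "ay": 0, "az": 0, "hand": 0}, {"tx": 0, "ty": 0, "tz": -70, "ax": 0, "ay": 0, "az": 0, "hand": 0}, {"tx": 0, "ty": 0, "tz": -115, "ax": 0, "ay": 0, "az": 0.12, "hand": 0}, {"tx": 0, "ty": 0, "tz": -115, "ax": 0, "ay": 0, "az": 0.26, "hand": 0}, {"tx": 0, "ty": 0, "tz": -115, "ax": 0, "ay": 0, "az": 0.4, "hand": 0}, {"tx": 0, "ty": 0, "tz": -115, "ax": 0, "ay": 0, "az": 0.52, "hand": 0}, {"tx": 0, "ty": 0, "tz": -115, "ax": 0, "ay": 0, "az": 0.55, "hand": 0}, {"tx": 0, "ty": 0, "tz": -115, "ax": 0, "ay": 0, "az": 0.55, "hand": 0}])

```text
time: 5.45
tcp_pos: [460.0, 46.5, 157.8]
tool_rot: [-177.2, 0.2, 4.1]
wrist_force: [1.5, -0.3, -0.6]
opening: 21.3
gripper_force: 59.1
```

Emit:
arm_command(series=[{"tx": 4, "ty": 40, "tz": 0, "ax": 0, "ay": 0, "az": 0, "hand": 0}, {"tx": 4, "ty": 90, "tz": 0, "ax": 0, "ay": 0, "az": 0, "hand": 0}, {"tx": 4, "ty": 140, "tz": 0, "ax": 0, "ay": 0, "az": 0, "hand": 0}, {"tx": 4, "ty": 190, "tz": 0, "ax": 0, "ay": 0, "az": 0, "hand": 0}, {"tx": 4, "ty": 240, "tz": 0, "ax": 0, "ay": 0, "az": 0, "hand": 0}, {"tx": 4, "ty": 290, "tz": 0, "ax": 0, "ay": 0, "az": 0, "hand": 0}, {"tx": 4, "ty": 340, "tz": 0, "ax": 0, "ay": 0, "az": 0, "hand": 0}, {"tx": 4, "ty": 388, "tz": 0, "ax": 0, "ay": 0, "az": 0, "hand": 0}])

```text
time: 6.25
tcp_pos: [493.2, -340.0, 138.4]
tool_rot: [-177.1, 0.1, 4.3]
wrist_force: [1.6, 0.1, -1.2]
opening: 21.0
gripper_force: 59.2
```

Emit:
arm_command(series=[{"tx": 0, "ty": 0, "tz": 20, "ax": 0, "ay": 0, "az": 0, "hand": 0}, {"tx": 0, "ty": 0, "tz": 30, "ax": 0, "ay": 0, "az": 0, "hand": 0}, {"tx": 0, "ty": 0, "tz": 30, "ax": 0, "ay": 0, "az": 0, "hand": 0}])

```text
time: 6.55
tcp_pos: [492.0, -335.2, 106.7]
tool_rot: [-177.0, 0.3, 4.3]
wrist_force: [0.6, -0.8, -0.2]
opening: 21.0
gripper_force: 59.3
```

```bash
python3 look.py w3.png tab_hole:28 filter_tray:41 hook_tip:104
```

```text
t 6.55 tcp [ 492.  -335.2  106.7] rot [-176.98    0.33    4.34] F [ 0.6 -0.8 -0.2] open 21.0 g 59.3
cam [ 569. -337.  231.]
 trace 0.85 [ 622.9 -252. ] ang -86.7 [[625.0, -228.0], [628.0, -277.0], [621.0, -277.0], [618.0, -227.0]]
hook_tip 0.74 [314, 16] [ 605.6 -327.7  104. ]
```

View pics/w3.png

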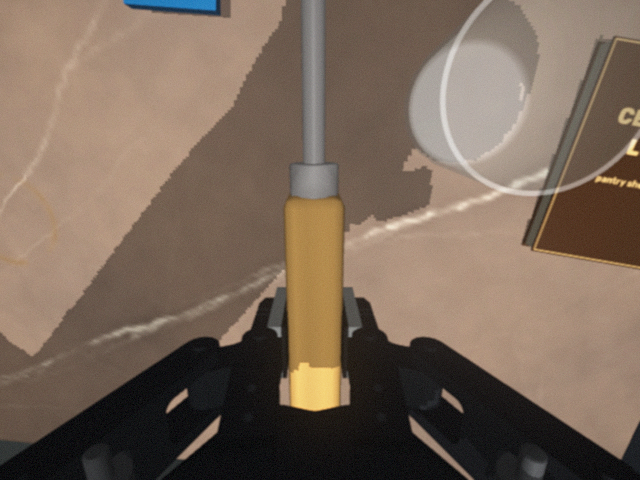

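The pose after the turn is off: y shifted by 105 mm and there is about 3° of roll. The picture shows the hook still straight in the jaws, with the blue tab at the upper left (172,0) and the glass at the upper right (500,90), neither touched. I'll check the joints before going on.

```bash
python3 - <<'E'
from h import *
s=st(); print(s['joint_positions'].round(2),s['joint_velocities'].round(2),s['ft_torque'].round(2))
E
```

```text
t 6.8 tcp [ 493.8 -336.   110.2] rot [-1.772e+02  5.000e-02  4.380e+00] F [-0.2  0.6 -0.3] open 21.1 g 59.3
[-35.22  18.23  -5.9   67.69   2.12 140.37] [-0.23  0.14  0.09 -0.15  0.08  0.06] [-0.04  0.02  0.04]
```

Emit:
arm_command(series=[{"tx": 0, "ty": 0, "tz": -10, "ax": 0, "ay": 0, "az": 0, "hand": 0}, {"tx": 0, "ty": 0, "tz": -25, "ax": 0, "ay": 0, "az": 0, "hand": 0}, {"tx": 0, "ty": 0, "tz": -25, "ax": 0, "ay": 0, "az": 0, "hand": 0}])

```text
time: 7.1
tcp_pos: [494.6, -338.5, 137.2]
tool_rot: [-177.3, -0.1, 4.3]
wrist_force: [-0.6, -0.2, -1.0]
opening: 21.6
gripper_force: 59.4
```

The cause is clear: yaw = 180 + j1 − j6, so turning at the cradle ran joint 6 into its ±180° limit. At the tray it is well within range, and on the way back I'll translate before turning. Next I work out the correction.

```bash
cat >> h.py <<'E'
from scipy.spatial.transform import Rotation as Ro
def go(p,rpy,s=None):
    s=s or st(); R=Ro.from_euler('xyz',s['tool_rot'],degrees=True)
    print('shift',R.inv().apply(np.array(p)-s['tcp_pos']).round(1),'turn',(R.inv()*Ro.from_euler('xyz',rpy,degrees=True)).as_rotvec().round(3))
E
python3 -c "
from h import *
go([470,-238,150],[180,0,-0.5])"
```

```text
t 7.1 tcp [ 494.6 -338.5  137.2] rot [-1.7733e+02 -1.0000e-01  4.3200e+00] F [-0.6 -0.2 -1. ] open 21.6 g 59.4
shift [ -16.9 -102.5   -8. ] turn [-0.047  0.     0.084]
```

Emit:
arm_command(series=[{"tx": -7, "ty": -40, "tz": -3, "ax": 0, "ay": 0, "az": 0, "hand": 0}, {"tx": -17, "ty": -80, "tz": -8, "ax": -0.02, "ay": 0, "az": 0.04, "hand": 0}, {"tx": -17, "ty": -102.5, "tz": -8, "ax": -0.047, "ay": 0, "az": 0.084, "hand": 0}, {"tx": -17, "ty": -102.5, "tz": -8, "ax": -0.047, "ay": 0, "az": 0.084, "hand": 0}, {"tx": -17, "ty": -102.5, "tz": -8, "ax": -0.047, "ay": 0, "az": 0.084, "hand": 0}])

```text
time: 7.6
tcp_pos: [469.1, -237.0, 147.7]
tool_rot: [-179.9, 0.2, -0.4]
wrist_force: [-0.3, 0.3, -0.8]
opening: 21.2
gripper_force: 59.5
```

```bash
python3 look.py w4.png tab_hole:28 filter_tray:41 hook_tip:126; python3 -c "
from h import *
print(manip.read_state()['joint_positions'].round(1))"
```

```text
t 7.6 tcp [ 469.1 -237.   147.7] rot [-1.7989e+02  1.7000e-01 -4.0000e-01] F [-0.3  0.3 -0.8] open 21.2 g 59.5
cam [ 546. -239.  273.]
 trace 0.58 [ 620.8 -244.5] ang -90.5 [[622.0, -222.0], [621.0, -267.0], [620.0, -267.0], [620.0, -222.0]]
 trace 0.26 [ 586.2 -400.6] ang -90.5 [[621.0, -355.0], [620.0, -431.0], [552.0, -451.0], [552.0, -366.0]]
hook_tip 0.59 [313, 12] [ 589.9 -238.8  126. ]
[-26.9   8.6 -13.4  68.3   0.  153.6]
```

View pics/w4.png

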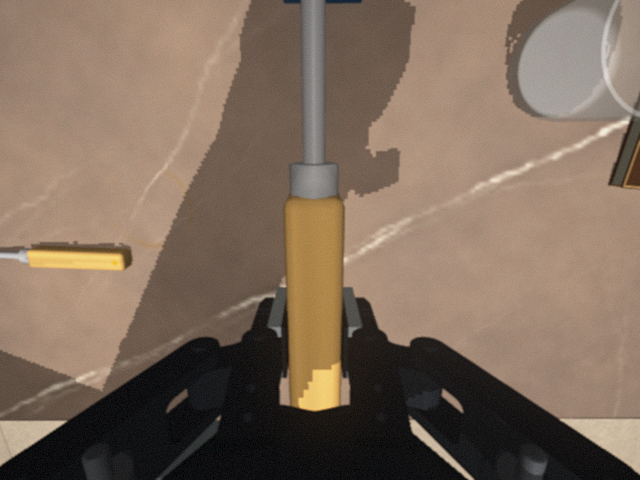

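The tab's front edge shows at the top (columns 284–362), but the rod and the frame hide the hole. I'll rise and step aside so that it shows beside the rod.

Emit:
arm_command(series=[{"tx": 5, "ty": -10, "tz": -40, "ax": 0, "ay": 0, "az": 0, "hand": 0}, {"tx": 12, "ty": -25, "tz": -80, "ax": 0, "ay": 0, "az": 0, "hand": 0}, {"tx": 20, "ty": -38, "tz": -115, "ax": 0, "ay": 0, "az": 0, "hand": 0}, {"tx": 20, "ty": -38, "tz": -115, "ax": 0, "ay": 0, "az": 0, "hand": 0}, {"tx": 20, "ty": -38, "tz": -115, "ax": 0, "ay": 0, "az": 0, "hand": 0}, {"tx": 20, "ty": -38, "tz": -115, "ax": 0, "ay": 0, "az": 0, "hand": 0}])

```text
time: 8.45
tcp_pos: [489.0, -200.3, 260.5]
tool_rot: [-179.8, 0.4, -0.6]
wrist_force: [-0.2, -0.2, -1.5]
opening: 21.2
gripper_force: 59.6
```

```bash
python3 look.py w5.png tab_hole:28 filter_tray:41 hook_tip:240
```

```text
t 8.45 tcp [ 489.  -200.3  260.5] rot [-179.81    0.38   -0.55] F [-0.2 -0.2 -1.5] open 21.2 g 59.6
cam [ 566. -203.  385.]
tab_hole 0.91 [357, 49] [ 641.6 -243.2   28. ]
filter_tray 0.94 [357, 23] [ 659.8 -241.    41. ]
 trace 0.65 [ 643.2 -245.1] ang -90.3 [[663.0, -167.0], [663.0, -322.0], [623.0, -327.0], [624.0, -165.0]]
hook_tip 0.95 [105, 221] [ 529.4 -108.   240. ]
hook_tip 0.71 [314, 13] [ 609.1 -202.7  240. ]
```

View pics/w5.png

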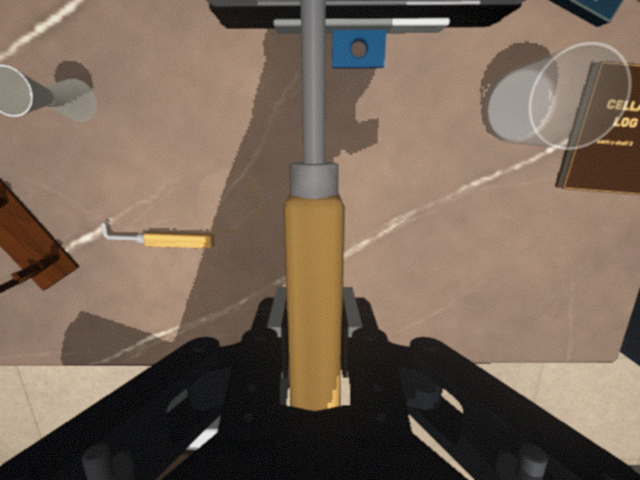

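The hole is clear at (359,48), which gives (642,−243.5) at z = 28. The two cameras agree within a few mm, and the reach is 120.7 mm from TCP to tip. I'll approach to just above it.

Emit:
arm_command(series=[{"tx": 10, "ty": 20, "tz": 40, "ax": 0, "ay": 0, "az": 0, "hand": 0}, {"tx": 20, "ty": 41, "tz": 80, "ax": 0, "ay": 0, "az": 0, "hand": 0}, {"tx": 32.5, "ty": 41, "tz": 120, "ax": 0, "ay": 0, "az": 0, "hand": 0}, {"tx": 32.5, "ty": 41, "tz": 160, "ax": 0, "ay": 0, "az": 0, "hand": 0}, {"tx": 32.5, "ty": 41, "tz": 185, "ax": 0, "ay": 0, "az": 0, "hand": 0}, {"tx": 32.5, "ty": 41, "tz": 190, "ax": 0, "ay": 0, "az": 0, "hand": 0}, {"tx": 32.5, "ty": 41, "tz": 190, "ax": 0, "ay": 0, "az": 0, "hand": 0}, {"tx": 32.5, "ty": 41, "tz": 190, "ax": 0, "ay": 0, "az": 0, "hand": 0}])

```text
time: 9.5
tcp_pos: [521.8, -241.2, 73.5]
tool_rot: [-179.9, 0.1, -0.5]
wrist_force: [0.8, -0.8, -0.6]
opening: 21.0
gripper_force: 59.5
```

```bash
python3 - <<'E'
from h import *
import time
s=st(); go([521.4,-241.9,60],[180,0,-0.5],s)
c=cam('scene'); save(c,'s2.png',(300,170,400,245),8)
print('expected tip px',proj(c,s['tcp_pos']+[120.7,-1.5,-24.6]),'hole px',proj(c,[642,-243.5,28]))
for t,z in (('tab_hole',28),('hook_tip',s['tcp_pos'][2]-24.6)):
    for d in manip.spot_point('scene',t)[:3]:
        r,k=d['point']; print(t,round(d['p'],2),[round(k,1),round(r,1)],ray(c,k,r,z).round(1))
E
```

```text
t 9.5 tcp [ 521.8 -241.2   73.5] rot [-1.7991e+02  1.2000e-01 -5.2000e-01] F [ 0.8 -0.8 -0.6] open 21.0 g 59.5
shift [-0.4  0.8 13.5] turn [-0.002  0.002 -0.   ]
expected tip px [345.83499176 205.30225899] hole px [346.08994882 211.59439445]
tab_hole 0.85 [345.6, 212.3] [ 639.6 -239.7   28. ]
hook_tip 0.63 [295.6, 276.1] [439.9  70.1  48.9]
hook_tip 0.38 [345.9, 209.1] [ 624.5 -228.6   48.9]
hook_tip 0.33 [265.6, 305.8] [387.3 185.5  48.9]
```

View pics/s2.png

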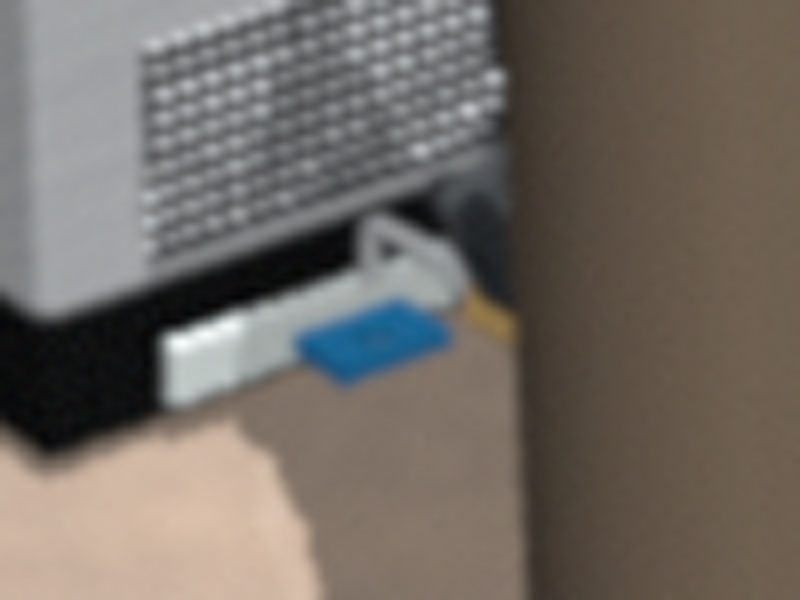

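The crop shows the hook's leg right above the tab: tip at about (346.3,205.6), hole at (346.9,212.2). The offset matches my prediction to about 0.5 px, so I'm lowering gently.

Emit:
arm_command(series=[{"tx": -0.3, "ty": 0.5, "tz": 8, "ax": 0, "ay": 0, "az": 0, "hand": 0}, {"tx": -0.3, "ty": 0.5, "tz": 14, "ax": 0, "ay": 0, "az": 0, "hand": 0}, {"tx": -0.3, "ty": 0.5, "tz": 18, "ax": 0, "ay": 0, "az": 0, "hand": 0}, {"tx": -0.3, "ty": 0.5, "tz": 20, "ax": 0, "ay": 0, "az": 0, "hand": 0}, {"tx": -0.3, "ty": 0.5, "tz": 21.5, "ax": 0, "ay": 0, "az": 0, "hand": 0}, {"tx": -0.3, "ty": 0.5, "tz": 22.5, "ax": 0, "ay": 0, "az": 0, "hand": 0}, {"tx": -0.3, "ty": 0.5, "tz": 23.5, "ax": 0, "ay": 0, "az": 0, "hand": 0}, {"tx": -0.3, "ty": 0.5, "tz": 23.5, "ax": 0, "ay": 0, "az": 0, "hand": 0}])

```text
time: 10.45
tcp_pos: [520.5, -241.2, 48.3]
tool_rot: [-179.9, 0.2, -0.5]
wrist_force: [0.3, 0.7, -2.5]
opening: 21.1
gripper_force: 59.5
```

Emit:
arm_command(series=[{"tx": 0, "ty": 0, "tz": 1.5, "ax": 0, "ay": 0, "az": 0, "hand": 0}, {"tx": 0, "ty": 0, "tz": 3, "ax": 0, "ay": 0, "az": 0, "hand": 0}, {"tx": 0, "ty": 0, "tz": 4.5, "ax": 0, "ay": 0, "az": 0, "hand": 0}, {"tx": 0, "ty": 0, "tz": 6, "ax": 0, "ay": 0, "az": 0, "hand": 0}, {"tx": 0, "ty": 0, "tz": 6, "ax": 0, "ay": 0, "az": 0, "hand": 0}])

```text
time: 10.95
tcp_pos: [520.3, -241.0, 42.1]
tool_rot: [-179.8, 0.3, -0.5]
wrist_force: [0.4, 0.1, -0.7]
opening: 21.0
gripper_force: 59.5
```

Emit:
arm_command(series=[{"tx": 0, "ty": 0, "tz": 1.5, "ax": 0, "ay": 0, "az": 0, "hand": 0}, {"tx": 0, "ty": 0, "tz": 3, "ax": 0, "ay": 0, "az": 0, "hand": 0}, {"tx": 0, "ty": 0, "tz": 4.5, "ax": 0, "ay": 0, "az": 0, "hand": 0}, {"tx": 0, "ty": 0, "tz": 6, "ax": 0, "ay": 0, "az": 0, "hand": 0}, {"tx": 0, "ty": 0, "tz": 6, "ax": 0, "ay": 0, "az": 0, "hand": 0}, {"tx": 0, "ty": 0, "tz": 6, "ax": 0, "ay": 0, "az": 0, "hand": 0}])

```text
time: 11.55
tcp_pos: [520.5, -241.1, 36.3]
tool_rot: [-179.9, 0.2, -0.5]
wrist_force: [-0.1, -0.8, -1.8]
opening: 20.7
gripper_force: 59.5
```

No resistance, so the tip is about 16 mm below the tab's top face. I'll pull a little and check the drag.

Emit:
arm_command(series=[{"tx": -2, "ty": 0, "tz": 0, "ax": 0, "ay": 0, "az": 0, "hand": 0}, {"tx": -4, "ty": 0, "tz": 0, "ax": 0, "ay": 0, "az": 0, "hand": 0}, {"tx": -6, "ty": 0, "tz": 0, "ax": 0, "ay": 0, "az": 0, "hand": 0}, {"tx": -8.5, "ty": 0, "tz": 0, "ax": 0, "ay": 0, "az": 0, "hand": 0}, {"tx": -11, "ty": 0, "tz": 0, "ax": 0, "ay": 0, "az": 0, "hand": 0}, {"tx": -13.5, "ty": 0, "tz": 0, "ax": 0, "ay": 0, "az": 0, "hand": 0}, {"tx": -16, "ty": 0, "tz": 0, "ax": 0, "ay": 0, "az": 0, "hand": 0}])

```text
time: 12.25
tcp_pos: [504.5, -241.0, 36.7]
tool_rot: [-179.9, 0.2, -0.5]
wrist_force: [5.0, -1.1, -1.1]
opening: 21.3
gripper_force: 59.4
```

The drag is 5 N, so the tray is following. Drawing on to just short of the earliest possible stop.

Emit:
arm_command(series=[{"tx": -4, "ty": 0, "tz": 0, "ax": 0, "ay": 0, "az": 0, "hand": 0}, {"tx": -8, "ty": 0, "tz": 0, "ax": 0, "ay": 0, "az": 0, "hand": 0}, {"tx": -12, "ty": 0, "tz": 0, "ax": 0, "ay": 0, "az": 0, "hand": 0}, {"tx": -16, "ty": 0, "tz": 0, "ax": 0, "ay": 0, "az": 0, "hand": 0}, {"tx": -20, "ty": 0, "tz": 0, "ax": 0, "ay": 0, "az": 0, "hand": 0}, {"tx": -24, "ty": 0, "tz": 0, "ax": 0, "ay": 0, "az": 0, "hand": 0}, {"tx": -28, "ty": 0, "tz": 0, "ax": 0, "ay": 0, "az": 0, "hand": 0}])

```text
time: 12.95
tcp_pos: [476.3, -240.7, 36.7]
tool_rot: [-179.9, 0.2, -0.5]
wrist_force: [4.9, 0.2, -1.4]
opening: 21.1
gripper_force: 59.4
```

Emit:
arm_command(series=[{"tx": -1, "ty": 0, "tz": 0, "ax": 0, "ay": 0, "az": 0, "hand": 0}, {"tx": -2, "ty": 0, "tz": 0, "ax": 0, "ay": 0, "az": 0, "hand": 0}, {"tx": -3, "ty": 0, "tz": 0, "ax": 0, "ay": 0, "az": 0, "hand": 0}, {"tx": -4, "ty": 0, "tz": 0, "ax": 0, "ay": 0, "az": 0, "hand": 0}])

```text
time: 13.35
tcp_pos: [472.6, -240.7, 36.6]
tool_rot: [-179.9, 0.2, -0.5]
wrist_force: [4.8, -0.7, -1.8]
opening: 20.8
gripper_force: 59.4
```

Emit:
arm_command(series=[{"tx": -1, "ty": 0, "tz": 0, "ax": 0, "ay": 0, "az": 0, "hand": 0}, {"tx": -2, "ty": 0, "tz": 0, "ax": 0, "ay": 0, "az": 0, "hand": 0}, {"tx": -3, "ty": 0, "tz": 0, "ax": 0, "ay": 0, "az": 0, "hand": 0}])

```text
time: 13.65
tcp_pos: [469.5, -240.7, 36.6]
tool_rot: [-179.9, 0.2, -0.5]
wrist_force: [4.6, 0.5, -1.1]
opening: 20.9
gripper_force: 59.4
```

Emit:
arm_command(series=[{"tx": -1, "ty": 0, "tz": 0, "ax": 0, "ay": 0, "az": 0, "hand": 0}, {"tx": -2, "ty": 0, "tz": 0, "ax": 0, "ay": 0, "az": 0, "hand": 0}, {"tx": -2.5, "ty": 0, "tz": 0, "ax": 0, "ay": 0, "az": 0, "hand": 0}])

```text
time: 13.95
tcp_pos: [467.0, -240.6, 36.6]
tool_rot: [-179.9, 0.2, -0.5]
wrist_force: [4.5, -0.0, -2.1]
opening: 21.1
gripper_force: 59.4
```

Emit:
arm_command(series=[{"tx": -1, "ty": 0, "tz": 0, "ax": 0, "ay": 0, "az": 0, "hand": 0}, {"tx": -2, "ty": 0, "tz": 0, "ax": 0, "ay": 0, "az": 0, "hand": 0}, {"tx": -2.5, "ty": 0, "tz": 0, "ax": 0, "ay": 0, "az": 0, "hand": 0}])

```text
time: 14.25
tcp_pos: [464.5, -240.6, 36.6]
tool_rot: [-179.9, 0.2, -0.5]
wrist_force: [4.8, 0.2, -1.5]
opening: 21.1
gripper_force: 59.4
```

Emit:
arm_command(series=[{"tx": -1, "ty": 0, "tz": 0, "ax": 0, "ay": 0, "az": 0, "hand": 0}, {"tx": -2, "ty": 0, "tz": 0, "ax": 0, "ay": 0, "az": 0, "hand": 0}, {"tx": -2.5, "ty": 0, "tz": 0, "ax": 0, "ay": 0, "az": 0, "hand": 0}])

```text
time: 14.55
tcp_pos: [461.9, -240.6, 36.6]
tool_rot: [-179.9, 0.2, -0.5]
wrist_force: [5.6, -0.7, -1.9]
opening: 20.5
gripper_force: 59.4
```

Emit:
arm_command(series=[{"tx": -1, "ty": 0, "tz": 0, "ax": 0, "ay": 0, "az": 0, "hand": 0}, {"tx": -2, "ty": 0, "tz": 0, "ax": 0, "ay": 0, "az": 0, "hand": 0}, {"tx": -2.5, "ty": 0, "tz": 0, "ax": 0, "ay": 0, "az": 0, "hand": 0}])

```text
time: 14.85
tcp_pos: [459.4, -240.5, 36.6]
tool_rot: [-179.9, 0.2, -0.5]
wrist_force: [4.5, -0.6, -1.9]
opening: 21.1
gripper_force: 59.4
```

Emit:
arm_command(series=[{"tx": -1, "ty": 0, "tz": 0, "ax": 0, "ay": 0, "az": 0, "hand": 0}, {"tx": -2, "ty": 0, "tz": 0, "ax": 0, "ay": 0, "az": 0, "hand": 0}, {"tx": -2.5, "ty": 0, "tz": 0, "ax": 0, "ay": 0, "az": 0, "hand": 0}])

```text
time: 15.15
tcp_pos: [456.9, -240.5, 36.6]
tool_rot: [-179.9, 0.2, -0.5]
wrist_force: [5.6, -0.4, -1.4]
opening: 20.9
gripper_force: 59.4
```

Emit:
arm_command(series=[{"tx": -1, "ty": 0, "tz": 0, "ax": 0, "ay": 0, "az": 0, "hand": 0}, {"tx": -2, "ty": 0, "tz": 0, "ax": 0, "ay": 0, "az": 0, "hand": 0}, {"tx": -2.5, "ty": 0, "tz": 0, "ax": 0, "ay": 0, "az": 0, "hand": 0}])

```text
time: 15.45
tcp_pos: [454.4, -240.5, 36.6]
tool_rot: [-179.9, 0.2, -0.5]
wrist_force: [4.0, -0.5, -1.3]
opening: 21.2
gripper_force: 59.4
```

Emit:
arm_command(series=[{"tx": -0.7, "ty": 0, "tz": 0, "ax": 0, "ay": 0, "az": 0, "hand": 0}, {"tx": -1.4, "ty": 0, "tz": 0, "ax": 0, "ay": 0, "az": 0, "hand": 0}, {"tx": -2, "ty": 0, "tz": 0, "ax": 0, "ay": 0, "az": 0, "hand": 0}])

```text
time: 15.75
tcp_pos: [452.4, -240.5, 36.6]
tool_rot: [-179.9, 0.2, -0.5]
wrist_force: [5.2, 0.1, -1.6]
opening: 21.1
gripper_force: 59.4
```

Emit:
arm_command(series=[{"tx": -1, "ty": 0, "tz": 0, "ax": 0, "ay": 0, "az": 0, "hand": 0}, {"tx": -2, "ty": 0, "tz": 0, "ax": 0, "ay": 0, "az": 0, "hand": 0}, {"tx": -2.5, "ty": 0, "tz": 0, "ax": 0, "ay": 0, "az": 0, "hand": 0}])

```text
time: 16.05
tcp_pos: [449.8, -240.5, 36.7]
tool_rot: [-179.9, 0.2, -0.5]
wrist_force: [4.4, -0.3, -1.3]
opening: 21.3
gripper_force: 59.4
```

Emit:
arm_command(series=[{"tx": -1, "ty": 0, "tz": 0, "ax": 0, "ay": 0, "az": 0, "hand": 0}, {"tx": -2, "ty": 0, "tz": 0, "ax": 0, "ay": 0, "az": 0, "hand": 0}, {"tx": -2.5, "ty": 0, "tz": 0, "ax": 0, "ay": 0, "az": 0, "hand": 0}])

```text
time: 16.35
tcp_pos: [447.4, -240.4, 36.7]
tool_rot: [-179.9, 0.2, -0.5]
wrist_force: [5.3, 0.1, -1.4]
opening: 21.4
gripper_force: 59.4
```

Emit:
arm_command(series=[{"tx": -1, "ty": 0, "tz": 0, "ax": 0, "ay": 0, "az": 0, "hand": 0}, {"tx": -2, "ty": 0, "tz": 0, "ax": 0, "ay": 0, "az": 0, "hand": 0}, {"tx": -2.5, "ty": 0, "tz": 0, "ax": 0, "ay": 0, "az": 0, "hand": 0}])

```text
time: 16.65
tcp_pos: [444.9, -240.4, 36.7]
tool_rot: [-179.9, 0.2, -0.5]
wrist_force: [5.2, -0.4, -1.7]
opening: 21.3
gripper_force: 59.4
```

Emit:
arm_command(series=[{"tx": -1, "ty": 0, "tz": 0, "ax": 0, "ay": 0, "az": 0, "hand": 0}, {"tx": -2, "ty": 0, "tz": 0, "ax": 0, "ay": 0, "az": 0, "hand": 0}, {"tx": -2.5, "ty": 0, "tz": 0, "ax": 0, "ay": 0, "az": 0, "hand": 0}])

```text
time: 16.95
tcp_pos: [442.3, -240.4, 36.7]
tool_rot: [-179.9, 0.2, -0.5]
wrist_force: [5.5, -0.1, -0.9]
opening: 20.8
gripper_force: 59.4
```

Emit:
arm_command(series=[{"tx": -1, "ty": 0, "tz": 0, "ax": 0, "ay": 0, "az": 0, "hand": 0}, {"tx": -2, "ty": 0, "tz": 0, "ax": 0, "ay": 0, "az": 0, "hand": 0}, {"tx": -2.5, "ty": 0, "tz": 0, "ax": 0, "ay": 0, "az": 0, "hand": 0}])

```text
time: 17.25
tcp_pos: [439.8, -240.3, 36.7]
tool_rot: [-179.9, 0.2, -0.5]
wrist_force: [5.2, -0.1, -1.4]
opening: 21.0
gripper_force: 59.4
```

Emit:
arm_command(series=[{"tx": -1, "ty": 0, "tz": 0, "ax": 0, "ay": 0, "az": 0, "hand": 0}, {"tx": -2, "ty": 0, "tz": 0, "ax": 0, "ay": 0, "az": 0, "hand": 0}, {"tx": -2.5, "ty": 0, "tz": 0, "ax": 0, "ay": 0, "az": 0, "hand": 0}])

```text
time: 17.55
tcp_pos: [437.0, -240.3, 36.7]
tool_rot: [-179.9, 0.3, -0.5]
wrist_force: [3.2, 1.0, -1.1]
opening: 21.5
gripper_force: 59.4
```

The pull has dipped to 3.2 N at about 80 mm, so smaller steps from here.

Emit:
arm_command(series=[{"tx": -0.4, "ty": 0, "tz": 0, "ax": 0, "ay": 0, "az": 0, "hand": 0}, {"tx": -0.8, "ty": 0, "tz": 0, "ax": 0, "ay": 0, "az": 0, "hand": 0}, {"tx": -1.2, "ty": 0, "tz": 0, "ax": 0, "ay": 0, "az": 0, "hand": 0}])

```text
time: 17.85
tcp_pos: [435.9, -240.3, 36.6]
tool_rot: [-179.9, 0.3, -0.5]
wrist_force: [1.9, -0.2, -1.1]
opening: 21.1
gripper_force: 59.5
```

Emit:
arm_command(series=[{"tx": -0.4, "ty": 0, "tz": 0, "ax": 0, "ay": 0, "az": 0, "hand": 0}, {"tx": -0.8, "ty": 0, "tz": 0, "ax": 0, "ay": 0, "az": 0, "hand": 0}, {"tx": -1.2, "ty": 0, "tz": 0, "ax": 0, "ay": 0, "az": 0, "hand": 0}])

```text
time: 18.15
tcp_pos: [434.5, -240.2, 36.5]
tool_rot: [-179.8, 0.3, -0.5]
wrist_force: [0.1, -0.3, -1.9]
opening: 21.2
gripper_force: 59.5
```

Emit:
arm_command(series=[{"tx": -0.4, "ty": 0, "tz": 0, "ax": 0, "ay": 0, "az": 0, "hand": 0}, {"tx": -0.8, "ty": 0, "tz": 0, "ax": 0, "ay": 0, "az": 0, "hand": 0}, {"tx": -1.2, "ty": 0, "tz": 0, "ax": 0, "ay": 0, "az": 0, "hand": 0}])

```text
time: 18.45
tcp_pos: [434.0, -240.2, 36.7]
tool_rot: [-179.8, 0.2, -0.5]
wrist_force: [3.9, 0.4, -1.2]
opening: 21.2
gripper_force: 59.5
```

Emit:
arm_command(series=[{"tx": -0.3, "ty": 0, "tz": 0, "ax": 0, "ay": 0, "az": 0, "hand": 0}, {"tx": -0.6, "ty": 0, "tz": 0, "ax": 0, "ay": 0, "az": 0, "hand": 0}, {"tx": -0.6, "ty": 0, "tz": 0, "ax": 0, "ay": 0, "az": 0, "hand": 0}])

```text
time: 18.75
tcp_pos: [433.9, -240.3, 36.9]
tool_rot: [-179.8, 0.2, -0.5]
wrist_force: [5.4, 1.2, -2.4]
opening: 21.0
gripper_force: 59.4
```

Emit:
arm_command(series=[{"tx": -0.4, "ty": 0, "tz": 0, "ax": 0, "ay": 0, "az": 0, "hand": 0}, {"tx": -0.8, "ty": 0, "tz": 0, "ax": 0, "ay": 0, "az": 0, "hand": 0}, {"tx": -1, "ty": 0, "tz": 0, "ax": 0, "ay": 0, "az": 0, "hand": 0}, {"tx": -1, "ty": 0, "tz": 0, "ax": 0, "ay": 0, "az": 0, "hand": 0}])

```text
time: 19.15
tcp_pos: [433.9, -240.4, 37.2]
tool_rot: [-179.8, 0.1, -0.5]
wrist_force: [7.2, 0.9, -2.7]
opening: 20.9
gripper_force: 59.3
```

The TCP has stopped moving and the force is rising at about 2 N per mm: this is the firm stop. I'll load it to about 15 N.

Emit:
arm_command(series=[{"tx": -0.7, "ty": 0, "tz": 0, "ax": 0, "ay": 0, "az": 0, "hand": 0}, {"tx": -1.4, "ty": 0, "tz": 0, "ax": 0, "ay": 0, "az": 0, "hand": 0}, {"tx": -2, "ty": 0, "tz": 0, "ax": 0, "ay": 0, "az": 0, "hand": 0}, {"tx": -2, "ty": 0, "tz": 0, "ax": 0, "ay": 0, "az": 0, "hand": 0}, {"tx": -2, "ty": 0, "tz": 0, "ax": 0, "ay": 0, "az": 0, "hand": 0}])

```text
time: 19.65
tcp_pos: [433.7, -240.6, 37.9]
tool_rot: [-179.9, -0.2, -0.4]
wrist_force: [12.5, 2.5, -3.7]
opening: 20.8
gripper_force: 59.3
```

Emit:
arm_command(series=[{"tx": -0.7, "ty": 0, "tz": 0, "ax": 0, "ay": 0, "az": 0, "hand": 0}, {"tx": -1.4, "ty": 0, "tz": 0, "ax": 0, "ay": 0, "az": 0, "hand": 0}, {"tx": -1.4, "ty": 0, "tz": 0, "ax": 0, "ay": 0, "az": 0, "hand": 0}, {"tx": -1.4, "ty": 0, "tz": 0, "ax": 0, "ay": 0, "az": 0, "hand": 0}])

```text
time: 20.05
tcp_pos: [433.6, -240.8, 38.3]
tool_rot: [-179.9, -0.3, -0.4]
wrist_force: [16.1, 2.8, -4.8]
opening: 20.8
gripper_force: 59.2
```

Firm at 16 N with the tray clicked out. I'll relax to the middle of the hole.

Emit:
arm_command(series=[{"tx": 2, "ty": 0, "tz": 0, "ax": 0, "ay": 0, "az": 0, "hand": 0}, {"tx": 4, "ty": 0, "tz": 0, "ax": 0, "ay": 0, "az": 0, "hand": 0}, {"tx": 6, "ty": 0, "tz": 0, "ax": 0, "ay": 0, "az": 0, "hand": 0}, {"tx": 7.5, "ty": 0, "tz": 0, "ax": 0, "ay": 0, "az": 0, "hand": 0}, {"tx": 8.5, "ty": 0, "tz": 0, "ax": 0, "ay": 0, "az": 0, "hand": 0}, {"tx": 8.5, "ty": 0, "tz": 0, "ax": 0, "ay": 0, "az": 0, "hand": 0}, {"tx": 8.5, "ty": 0, "tz": 0, "ax": 0, "ay": 0, "az": 0, "hand": 0}])

```text
time: 20.75
tcp_pos: [437.0, -240.3, 36.6]
tool_rot: [-179.8, 0.3, -0.5]
wrist_force: [0.5, -0.4, -1.2]
opening: 21.1
gripper_force: 59.5
```

Emit:
arm_command(series=[{"tx": 0, "ty": 0, "tz": -2, "ax": 0, "ay": 0, "az": 0, "hand": 0}, {"tx": 0, "ty": 0, "tz": -5, "ax": 0, "ay": 0, "az": 0, "hand": 0}, {"tx": 0, "ty": 0, "tz": -8, "ax": 0, "ay": 0, "az": 0, "hand": 0}, {"tx": 0, "ty": 0, "tz": -11, "ax": 0, "ay": 0, "az": 0, "hand": 0}])

```text
time: 21.15
tcp_pos: [437.5, -240.4, 48.1]
tool_rot: [-179.9, 0.2, -0.5]
wrist_force: [-0.3, -0.4, -0.1]
opening: 21.5
gripper_force: 59.5
```

Emit:
arm_command(series=[{"tx": 0, "ty": 0, "tz": -4, "ax": 0, "ay": 0, "az": 0, "hand": 0}, {"tx": 0, "ty": 0, "tz": -8, "ax": 0, "ay": 0, "az": 0, "hand": 0}, {"tx": 0, "ty": 0, "tz": -14, "ax": 0, "ay": 0, "az": 0, "hand": 0}, {"tx": 0, "ty": 0, "tz": -30, "ax": 0, "ay": 0, "az": 0, "hand": 0}, {"tx": 0, "ty": 0, "tz": -65, "ax": 0, "ay": 0, "az": 0, "hand": 0}, {"tx": 0, "ty": 0, "tz": -105, "ax": 0, "ay": 0, "az": 0, "hand": 0}, {"tx": 0, "ty": 0, "tz": -115, "ax": 0, "ay": 0, "az": 0, "hand": 0}, {"tx": 0, "ty": 0, "tz": -115, "ax": 0, "ay": 0, "az": 0, "hand": 0}])

```text
time: 21.95
tcp_pos: [439.0, -241.3, 164.8]
tool_rot: [-180.0, 0.0, -0.5]
wrist_force: [0.0, 0.1, -1.3]
opening: 21.0
gripper_force: 59.6
```

```bash
python3 - <<'E'
from h import *
s=st()
c=cam('top')
for d in manip.spot_point('top','tab_hole')[:1]+manip.spot_point('top','filter_tray')[:1]:
    r,k=d['point']; print(round(d['p'],2),[round(k,1),round(r,1)],ray(c,k,r,28).round(1))
c=cam('wrist')
for d in manip.trace('wrist','pull_hook')[:1]:
    m=d['pixels'].astype(np.uint8); ys,xs=np.where(m)
    print(d['bbox'],[ (r,xs[ys==r].mean().round(1)) for r in (20,80,140,220,300,360) if (ys==r).any()])
    print(proj(c,s['tcp_pos']+[120.7,-1.1,-24.6]))
E
```

```text
t 21.95 tcp [ 439.  -241.3  164.8] rot [-1.7997e+02  3.0000e-02 -5.1000e-01] F [ 0.   0.1 -1.3] open 21.0 g 59.6
0.87 [398.4, 246.0] [ 561.7 -247.1   28. ]
0.74 [394.9, 240.3] [ 575.7 -239.1   28. ]
[0.0, 205.9, 131.7, 228.2] [(220, np.float64(75.0))]
[313.52261849   5.31414944]
```

The tray is well out (hole now at about x = 560) and the hook is free. I'll turn to the cradle's heading first, to keep j6 in range, and then carry it across.

Emit:
arm_command(series=[{"tx": 0, "ty": 0, "tz": 0, "ax": 0, "ay": 0, "az": -0.1, "hand": 0}, {"tx": 0, "ty": 0, "tz": 0, "ax": 0, "ay": 0, "az": -0.24, "hand": 0}, {"tx": 0, "ty": 0, "tz": 0, "ax": 0, "ay": 0, "az": -0.38, "hand": 0}, {"tx": 0, "ty": 0, "tz": 0, "ax": 0, "ay": 0, "az": -0.5, "hand": 0}, {"tx": 0, "ty": 0, "tz": 0, "ax": 0, "ay": 0, "az": -0.551, "hand": 0}, {"tx": 0, "ty": 0, "tz": 0, "ax": 0, "ay": 0, "az": -0.551, "hand": 0}])

```text
time: 22.8
tcp_pos: [437.4, -240.4, 161.5]
tool_rot: [-179.6, 0.2, 31.1]
wrist_force: [1.2, 0.3, -1.9]
opening: 21.2
gripper_force: 59.5
```

Emit:
arm_command(series=[{"tx": 15, "ty": -24, "tz": 0, "ax": 0, "ay": 0, "az": 0, "hand": 0}, {"tx": 41, "ty": -64, "tz": 0, "ax": 0, "ay": 0, "az": 0, "hand": 0}, {"tx": 68, "ty": -105, "tz": 0, "ax": 0, "ay": 0, "az": 0, "hand": 0}, {"tx": 95, "ty": -147, "tz": 0, "ax": 0, "ay": 0, "az": 0, "hand": 0}, {"tx": 122, "ty": -188, "tz": 0, "ax": 0, "ay": 0, "az": 0, "hand": 0}, {"tx": 149, "ty": -230, "tz": 0, "ax": 0, "ay": 0, "az": 0, "hand": 0}, {"tx": 174, "ty": -270, "tz": 0, "ax": 0, "ay": 0, "az": 0, "hand": 0}, {"tx": 195, "ty": -302, "tz": 0, "ax": 0, "ay": 0, "az": 0, "hand": 0}])

```text
time: 23.6
tcp_pos: [448.4, 121.0, 163.1]
tool_rot: [-179.7, 0.2, 31.0]
wrist_force: [0.9, 0.7, -1.3]
opening: 21.1
gripper_force: 59.5
```

Emit:
arm_command(series=[{"tx": 12, "ty": -18, "tz": 0, "ax": 0, "ay": 0, "az": 0, "hand": 0}, {"tx": 18, "ty": -28, "tz": 0, "ax": 0, "ay": 0, "az": 0, "hand": 0}, {"tx": 18, "ty": -28, "tz": 0, "ax": 0, "ay": 0, "az": 0, "hand": 0}, {"tx": 18, "ty": -28, "tz": 0, "ax": 0, "ay": 0, "az": 0, "hand": 0}, {"tx": 18, "ty": -28, "tz": 0, "ax": 0, "ay": 0, "az": 0, "hand": 0}])

```text
time: 24.1
tcp_pos: [450.1, 150.8, 163.5]
tool_rot: [-179.8, 0.2, 31.0]
wrist_force: [-0.4, -0.3, -0.5]
opening: 21.0
gripper_force: 59.5
```

```bash
python3 - <<'E'
from h import *
s=st(); go([451.6,151.2,44.5],[180,0,31.05],s)
c=cam('wrist'); save(c,'w6.png')
for t,z in (('cradle',6),):
  for d in manip.trace('wrist',t)[:2]:
    m=d['pixels'].astype(np.uint8); q=cv2.minAreaRect(np.argwhere(m)[:,::-1].astype(np.float32))
    P=np.array([ray(c,*p,z)[:2] for p in cv2.boxPoints(q)]); print(round(d['p'],2),P.mean(0).round(1),P.round().tolist())
E
```

```text
t 24.1 tcp [450.1 150.8 163.5] rot [-1.7977e+02  1.6000e-01  3.0950e+01] F [-0.4 -0.3 -0.5] open 21.0 g 59.5
shift [  1.9   0.9 119. ] turn [-0.004  0.003 -0.002]
0.81 [454.  152.5] [[492.0, 210.0], [522.0, 159.0], [418.0, 92.0], [383.0, 150.0]]
0.72 [450.7 342.2] [[362.0, 383.0], [498.0, 402.0], [537.0, 309.0], [406.0, 275.0]]
```

View pics/w6.png

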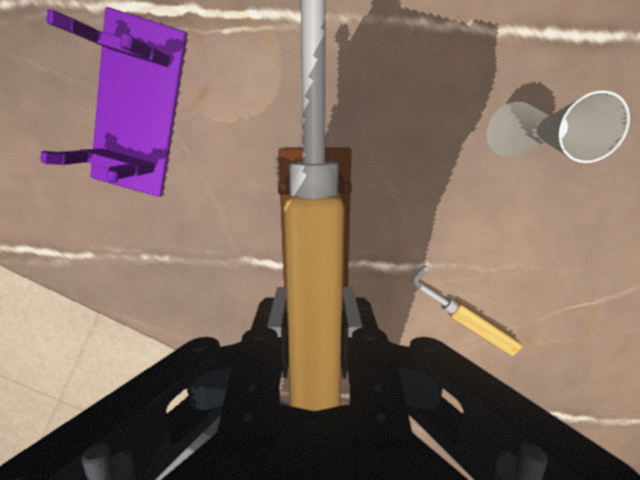

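The picture shows the rod (column 313) centred on the brown cradle (columns 278–351), with the jigger untouched at (590,125). Lowering now.

Emit:
arm_command(series=[{"tx": 1.8, "ty": 0.7, "tz": 35, "ax": 0, "ay": 0, "az": 0, "hand": 0}, {"tx": 1.8, "ty": 0.7, "tz": 65, "ax": 0, "ay": 0, "az": 0, "hand": 0}, {"tx": 1.8, "ty": 0.7, "tz": 85, "ax": 0, "ay": 0, "az": 0, "hand": 0}, {"tx": 1.8, "ty": 0.7, "tz": 95, "ax": 0, "ay": 0, "az": 0, "hand": 0}, {"tx": 1.8, "ty": 0.7, "tz": 102, "ax": 0, "ay": 0, "az": 0, "hand": 0}, {"tx": 1.8, "ty": 0.7, "tz": 108, "ax": 0, "ay": 0, "az": 0, "hand": 0}, {"tx": 1.8, "ty": 0.7, "tz": 112, "ax": 0, "ay": 0, "az": 0, "hand": 0}, {"tx": 1.8, "ty": 0.7, "tz": 112, "ax": 0, "ay": 0, "az": 0, "hand": 0}])

```text
time: 25.0
tcp_pos: [451.7, 152.5, 51.8]
tool_rot: [-179.8, 0.1, 31.1]
wrist_force: [0.1, 0.2, -0.5]
opening: 20.8
gripper_force: 59.6
```

```bash
python3 -c "
from h import *
go([451.6,151.2,43.8],[180,0,31.05])"
```

```text
t 25.0 tcp [451.7 152.5  51.8] rot [-1.7975e+02  1.1000e-01  3.1050e+01] F [ 0.1  0.2 -0.5] open 20.8 g 59.6
shift [-0.8  1.1  8. ] turn [-0.004  0.002  0.   ]
```

Emit:
arm_command(series=[{"tx": -0.5, "ty": 1, "tz": 2, "ax": 0, "ay": 0, "az": 0, "hand": 0}, {"tx": -0.5, "ty": 1, "tz": 4, "ax": 0, "ay": 0, "az": 0, "hand": 0}, {"tx": -0.5, "ty": 1, "tz": 6, "ax": 0, "ay": 0, "az": 0, "hand": 0}, {"tx": -0.5, "ty": 1, "tz": 7.5, "ax": 0, "ay": 0, "az": 0, "hand": 0}, {"tx": -0.5, "ty": 1, "tz": 7.5, "ax": 0, "ay": 0, "az": 0, "hand": 0}])

```text
time: 25.5
tcp_pos: [451.6, 151.4, 44.1]
tool_rot: [-179.8, 0.1, 31.1]
wrist_force: [-0.0, 0.6, -1.6]
opening: 20.9
gripper_force: 59.7
```

Emit:
arm_command(series=[{"tx": 0, "ty": 0, "tz": 0, "ax": 0, "ay": 0, "az": 0, "hand": 30}, {"tx": 0, "ty": 0, "tz": 0, "ax": 0, "ay": 0, "az": 0, "hand": 60}, {"tx": 0, "ty": 0, "tz": 0, "ax": 0, "ay": 0, "az": 0, "hand": 100}, {"tx": 0, "ty": 0, "tz": 0, "ax": 0, "ay": 0, "az": 0, "hand": 100}, {"tx": 0, "ty": 0, "tz": 0, "ax": 0, "ay": 0, "az": 0, "hand": 100}, {"tx": 0, "ty": 0, "tz": 0, "ax": 0, "ay": 0, "az": 0, "hand": 100}])

```text
time: 26.1
tcp_pos: [451.6, 151.4, 44.2]
tool_rot: [-179.8, 0.1, 31.1]
wrist_force: [0.5, -0.4, 0.4]
opening: 85.4
gripper_force: 0.0
```

Emit:
arm_command(series=[{"tx": 0, "ty": 0, "tz": -10, "ax": 0, "ay": 0, "az": 0, "hand": 100}, {"tx": 0, "ty": 0, "tz": -30, "ax": 0, "ay": 0, "az": 0, "hand": 100}, {"tx": 0, "ty": 0, "tz": -70, "ax": 0, "ay": 0, "az": 0, "hand": 100}, {"tx": 0, "ty": 0, "tz": -115, "ax": 0, "ay": 0, "az": 0, "hand": 100}, {"tx": 0, "ty": 0, "tz": -160, "ax": 0, "ay": 0, "az": 0, "hand": 100}, {"tx": 0, "ty": 0, "tz": -200, "ax": 0, "ay": 0, "az": 0, "hand": 100}, {"tx": 0, "ty": 0, "tz": -205, "ax": 0, "ay": 0, "az": 0, "hand": 100}, {"tx": 0, "ty": 0, "tz": -205, "ax": 0, "ay": 0, "az": 0, "hand": 100}])

```text
time: 26.9
tcp_pos: [453.2, 151.1, 251.1]
tool_rot: [-179.8, -0.1, 31.1]
wrist_force: [-0.6, 0.4, -0.7]
opening: 85.5
gripper_force: 0.0
```

```bash
python3 look.py w7.png pull_hook:56 hook_tip:19 cradle:6; python3 - <<'E'
from h import *
c=cam('top')
for t,z in (('tab_hole',28),('jigger',0),('rocks_glass',0)):
    for d in manip.spot_point('top',t)[:1]:
        r,k=d['point']; print(t,round(d['p'],2),ray(c,k,r,z).round(1))
a=c[0][:,:,::-1][180:345,140:510]; w=cv2.imread('pics/w7.png')
cv2.imwrite('pics/end.png',np.vstack([cv2.resize(a,(640,285)),w[0:300]]))
E
```

```text
t 26.9 tcp [453.2 151.1 251.1] rot [-1.798e+02 -7.000e-02  3.106e+01] F [-0.6  0.4 -0.7] open 85.5 g 0.0
cam [519. 189. 376.]
pull_hook 0.96 [315, 215] [455.1 151.4  56. ]
 trace 0.79 [459.2   9.7] ang -97.4 [[457.0, 68.0], [476.0, 67.0], [462.0, -48.0], [441.0, -48.0]]
 trace 0.59 [482.3 168. ] ang -148.4 [[552.0, 221.0], [562.0, 204.0], [414.0, 113.0], [402.0, 133.0]]
hook_tip 0.93 [310, 87] [555.4 216.8  19. ]
hook_tip 0.58 [403, 243] [471.3  45.6  19. ]
cradle 0.68 [181, 122] [458. 316.   6.]
cradle 0.62 [314, 207] [452.5 151.5   6. ]
 trace 0.78 [449.9 149.3] ang -147.6 [[492.0, 208.0], [522.0, 159.0], [409.0, 87.0], [376.0, 142.0]]
 trace 0.64 [454.1 335.1] ang 10.3 [[372.0, 366.0], [504.0, 390.0], [535.0, 309.0], [406.0, 275.0]]
tab_hole 0.97 [ 561.1 -240.3   28. ]
jigger 0.56 [599.5  53.9   0. ]
rocks_glass 0.93 [ 586.3 -411.8    0. ]
```

View pics/end.png

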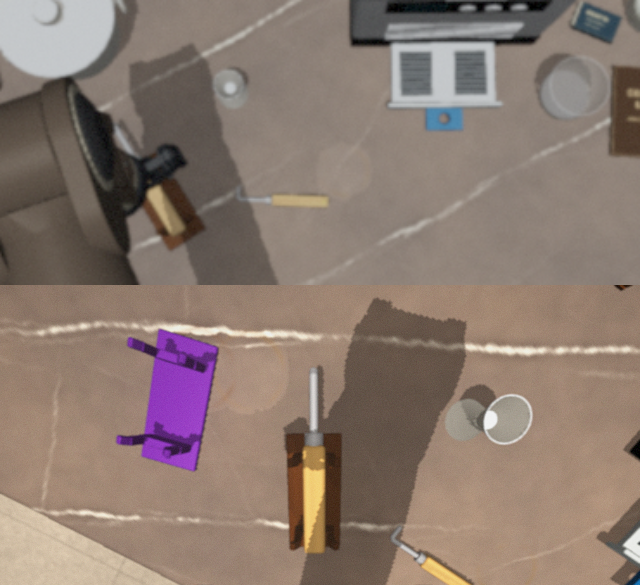

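In the combined picture the tray is drawn out with its blue tab at (445,119), the hook lies in the brown cradle at (314,500), and the jigger and glass stand where they were. Handing in.

```bash
python3 -c "
from bench import manip
print(manip.finish_job())"
```

```text
the job is handed in; nothing more can be done
None
```

I handed the job in at about 27 s, with no verdict shown: the tray clicked about 80 mm out and held firm at 16 N, the hook is back in its cradle, and the jigger and glass look unmoved in the final pictures.

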